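# Shim and hold a flange plate square to the datum rail for its picture

## Task

Get the flange plate ready for its picture: first swing the side light's arm to 45 degrees on its index plate. Then slide the thinner of the two standing steel blocks down into the gap between plate and datum rail at the free seat, the only place wide enough for it, and let go of it. Last, push the plate towards the rail until it bears flush on both the fixed pad and that block, and finish while still holding it firmly pressed there; leave the other things on the bench alone.

Things in the scene. Friction and masses are not known exactly. Their poses are not given: they have to be found in the camera images.
- fixture: Black inspection fixture, fixed: base plate 200 (x) x 220 (y) x 12 mm, origin under its centre, x towards the aluminium datum rail, which runs along y: 20 mm high above the base, its face at x = +60 mm. A 12 mm sensor barrel sticks out of it at y = 0 to x = 48. Pad stations at y = +60 and -60: one has the fixed pad, the other is the free seat (varies). Flush, the plate's centre is at x = +1 mm.
- pad: Fixed steel locating pad bolted to the rail: 14 mm thick (x), 30 mm long (y), 24 mm high; origin in the middle of its underside, on the fixture's base, axes as the fixture's. Its face, 14 mm out from the rail, is what the plate bears on when flush.
- free_seat (a point): Point on the fixture's base (12 mm above the bench), 7 mm in front of the rail's face, in the middle of the station without a pad; the block's foot stands here at the end. Axes as the fixture's. Marked by a thin steel strap with two holes on top of the rail, 120 mm along from the pad. At the start the gap from plate to rail here is 17 to 27 mm; at the sensor and the pad it is under 13 mm.
- plate_mid (a point): Centre (half-way up) of the loose aluminium flange plate, 90 (x) x 160 (y) x 16 mm, 0.24 to 0.39 kg, with a round boss 54 mm across, 5 mm high, on top. It lies flat on the fixture's base, 6 to 10 mm short of flush and up to 2 degrees askew; x towards the rail. Pushed at the middle of its near long edge it slides (1 to 8 N) towards the rail; to square it up takes 10 to 20 N.
- spacer_mid (a point): Centre (half-way up) of the thinner steel block, the spacer: 14 (x) x 40 (y) x 60 mm tall, 0.13 kg, standing loose on the bench; z up. It is as thick as the fixed pad. Its x (thickness) goes across the gap, its length along the rail; it stands 40 mm higher than the rail.
- light_lever (a joint): Angle of the side light's swing arm about its upright pivot, in rad: 0 = on the first long white line of the index plate, pi/4 = on the middle long line (45 degrees), pi/2 = on the last; grows anticlockwise seen from above. It starts between 0.03 and 0.4 and stays where it is left (stiff: about 1.6 N at the grip post).
- light_grip (a point): Middle of the grip post on the arm, 100 mm above the bench: an upright black cylinder 20 mm in diameter and 50 mm tall (73 to 123 mm above the bench), 100 mm from the pivot; x points outward along the arm. The black bar light, 130 mm long across the arm, lies 124 to 148 mm from the pivot, its top 82 mm above the bench.
- light_pivot (a point): Point on the swing arm's upright axis, 100 mm above the bench, at the centre of the light's round black index plate (104 mm across, white lines every 15 degrees, long ones at 0, 45 and 90).
- wide_block: The thicker steel block, 28 x 40 x 60 mm, standing on the bench (origin under its centre). Not used: leave it alone.
- screwdriver: Screwdriver with black handle, 170 mm, lying on the bench. Leave it alone.
- wrench: Steel wrench, 150 mm, lying on the bench. Leave it alone.
- lens: Black camera lens, 42 mm across, 46 mm tall, standing on the bench. Leave it alone.
- screw_jar: Clear jar with a black lid, 48 mm across, 55 mm tall. Leave it alone.
- cap_screw: Black cap screw, 40 mm, standing on its head on the bench. Leave it alone.

How it is judged:
By the outcome, as a careful person would: the job done as asked, in the order asked, and still so for the second after the job is handed in, while the arm keeps its last pose, push and grip.
It also fails if it takes over 67 s, if anything falls off the work surface, if the arm or the gripper's body presses on something with over 40 N, if the wrist force passes 120 N, or if a joint passes its speed limit or range.

## Robot

A 6-joint arm with a two-finger parallel gripper is mounted at the origin on the work surface. World frame = base frame: x ahead of the robot, y to its left, z up, the work surface at z = 0. Lengths are in mm, angles in rad, forces in N, time in s.
With the tool pointing down it reaches from about 350 to 925 mm from the base axis. Payload 6.4 kg.
Tool frame: the origin (TCP) lies on the centre line of the jaws, within the pads' length; the fingertips stand 11 mm ahead of it and the grasp point (between the pads) lies 8 mm behind it; y points along the fingers, z is the direction in which the jaws open and shut, and the axes are right-handed (so a half turn about y gives the same grasp; the last joint's range is limited). The gripper opens to 85 mm and grips with 20 to 120 N. Pads are 22 mm wide; open, the fingers measure 114 mm over their backs; the gripper's body (76 mm by 85 mm) begins 54 mm behind the grasp point. The pads swing forward as they close: fully open they stand 13 mm farther back than shut.
Start: joints at [1.048, 0.245, 1.558, -0, 1.339, -0.174], TCP at [222.148, 610.872, 242.29] pointing down, gripper open.
Joint ranges: [-3.13, 3.13], [-1.02, 2.26], [0.13, 2.54], [-0.95, 4.09], [0.21, 2.88], [-2.74, 2.74]. Speed limits (rad/s): [2.57, 2.57, 3.14, 3.14, 3.14, 3.14].

## Interface

Orientations are given as a 3x3 rotation matrix whose columns are the frame's x, y, z axes.
In Python, from bench import manip gives the robot as it stands. The module is installed in compiled form; this text tells all that it offers.
- The arm moves only by the shell command python3 -m creep 'ROWS' [FORCE]. ROWS is JSON, a list that holds one entry, the list of rows, each a list of 7 numbers: the finger opening in mm, from 0 to 85.4, then the shift along the tool's x, y, z in mm, then the turn, a rotation vector about the tool's x, y, z in rad. In form: [[[claw, x, y, z, rx, ry, rz], ...]]. A call has 1 to 8 rows; each row is the pose to reach, as a shift and turn from the pose commanded when the call began, along the tool's axes at that moment; what a row does not reach only later rows make up. A row lasts 1/12 s, in which the tool goes at most 41.7 mm and 7.16 degrees, less where a joint would pass 70% of its speed; a pose out of reach is approached as far as the arm can. A call with a gripper value outside its range is refused whole. The fingers move at their own pace and stop on an object; FORCE is the grip in N (left out, the last holds). Time passes only in rows, so rows that repeat a pose let the fingers close. It gives the time, the measured TCP pose, the force and the opening at its end, in the units of the state.
- manip.sense(): the state, without advancing time (a new reading comes with each control period).
- manip.read_camera(name): name is "scene" or "top"; returns a dict with "frame" (400x640x3 uint8, red, green, blue), "fx", "fy", "cx", "cy" (pixels), "rvec" (rotation vector, rad) and "tvec" (3), from world to camera coordinates, as OpenCV has them. Camera axes: x right, y down, z forward; pixel columns grow to the right and rows downward; lengths in mm; the calibration is good to about 2 mm. A picture is of the moment at which its call begins. There is no depth.
- manip.hand_in(): hands the job in, once; it reports no verdict.
The state is a dict: "clock": time; "joint_pos": joint angles; "dq": joint speeds; "joint_efforts": joint torques, N m; "tool_pos": TCP position; "ee_rot": TCP orientation; "wrist_force": force on the tool from outside, world axes, zero at the start; "ft_torque": the same for the moment, N m; "finger_gap": opening from 0.0 (shut) to 1.0 (fully open).
Only numpy, scipy, OpenCV 4.12 (cv2) and the standard library are available. Lean on these libraries where they do the work, as an engineer would, in place of code of your own. Each camera call takes 0.05 s, during which the arm holds its last target.

## Working session

There is one attempt and no reset: what is moved stays moved. The work goes in short steps, Python scripts to look and compute and a shell command to move; the robot and the scene stay as the last step left them, time stands still between calls to the robot, and variables do not carry over. Pictures are saved under pics/ and viewed, and the job is handed in when it is done.

```bash
ls; mkdir -p pics; python3 - <<'E'
from bench import manip
import cv2
s=manip.sense()
for k in s: print(k,s[k])
for n in("scene","top"):
    c=manip.read_camera(n); cv2.imwrite(f"pics/{n}0.png",c["frame"][:,:,::-1])
    print(n,{k:c[k] for k in c if k!="frame"})
E
```

```text
pics
clock 0.0
joint_pos [ 1.04787420e+00  2.45807181e-01  1.55903277e+00 -1.61866686e-06
  1.33869319e+00 -1.74075196e-01]
dq [-0.00115747 -0.00024632 -0.00024069  0.00058216  0.00216781  0.00104088]
joint_efforts [-2.15681408e-03 -4.29491508e+01 -3.26133549e+01 -2.54693186e-04
  5.28899356e-03  3.23703240e-06]
tool_pos [221.88383968 610.37886885 241.17462855]
ee_rot [[ 9.39767440e-01 -9.67740363e-04  3.41813138e-01]
 [-3.41814345e-01 -1.68195207e-03  9.39765995e-01]
 [-3.34536171e-04 -9.99998117e-01 -1.91143133e-03]]
wrist_force [-0.15055631  0.69285117  0.304918  ]
ft_torque [ 0.00633612 -0.00909072 -0.04834999]
finger_gap 1.0019175715773265
scene {'fx': 504.72774229315763, 'fy': 504.72774229315763, 'cx': 317.3279903628724, 'cy': 201.86259775245233, 'rvec': array([ 0.61989884,  2.57974905, -1.24028412]), 'tvec': array([ 520.81037833,  -83.32876311, 1427.97084448])}
top {'fx': 429.84961436113673, 'fy': 429.84961436113673, 'cx': 322.05157262440736, 'cy': 205.18055783334654, 'rvec': array([ 2.19017946, -2.12900706,  0.1244706 ]), 'tvec': array([-21.64794149, 578.80610857, 977.20102443])}
```

View pics/scene0.png

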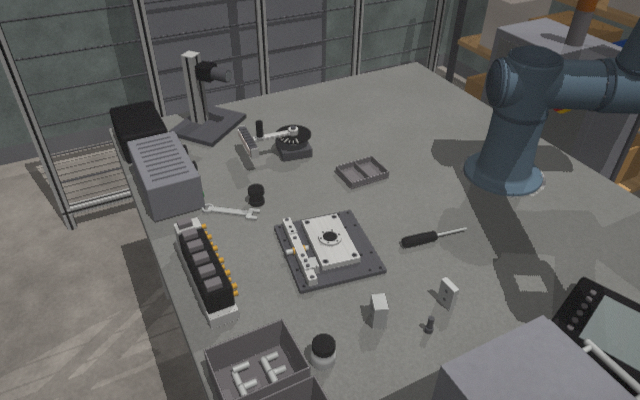

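View pics/top0.png

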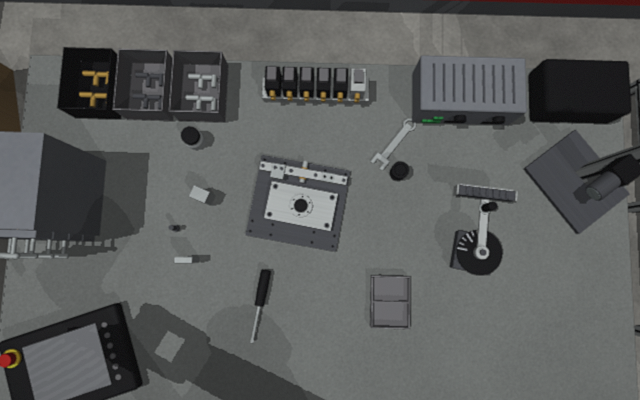

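The overviews show the fixture at top-view (300,203), the spacer (183,260), wide block (200,194), and the light pivot (482,252) with its grip (488,206). I'll zoom in on each.

```bash
python3 - <<'E'
import cv2,numpy as np
t=cv2.imread("pics/top0.png");s=cv2.imread("pics/scene0.png")
def z(im,x,y,w,h,f): return cv2.resize(im[y:y+h,x:x+w],None,fx=f,fy=f,interpolation=cv2.INTER_CUBIC)
cv2.imwrite("pics/z1.png",z(t,240,145,120,110,6))
cv2.imwrite("pics/z2.png",z(t,440,170,90,110,5))
cv2.imwrite("pics/z3.png",z(t,160,175,60,95,6))
cv2.imwrite("pics/z4.png",z(s,230,110,90,60,8))
E
```

```text
(no output)
```

View pics/z1.png

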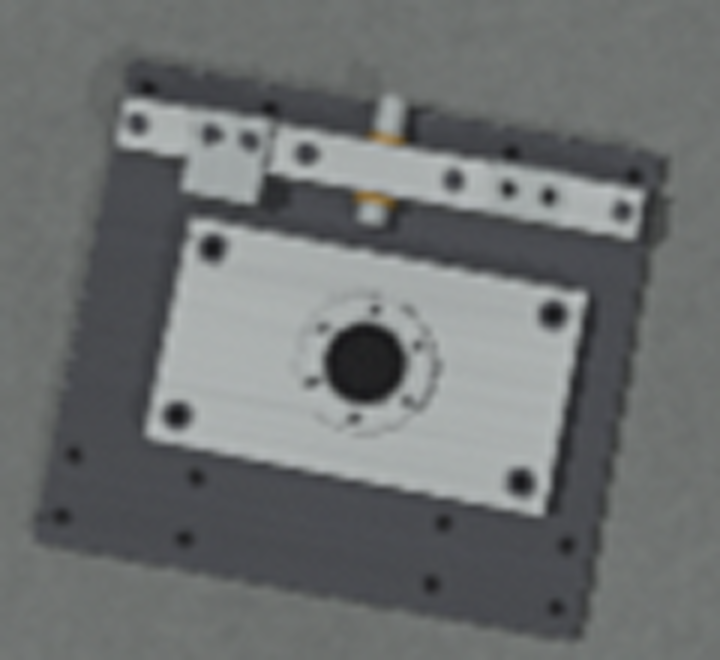

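View pics/z2.png

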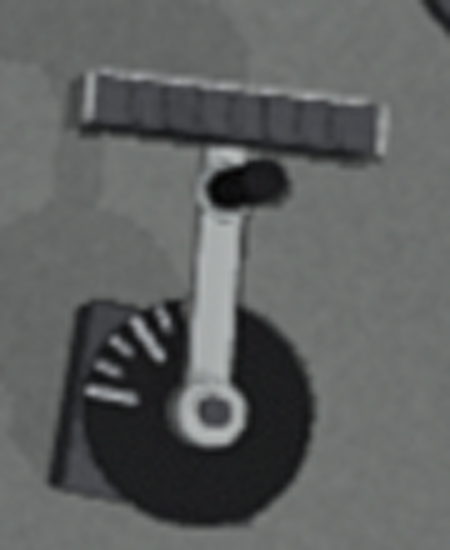

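View pics/z3.png

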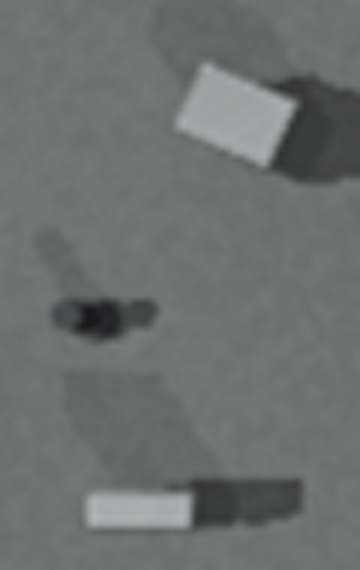

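View pics/z4.png

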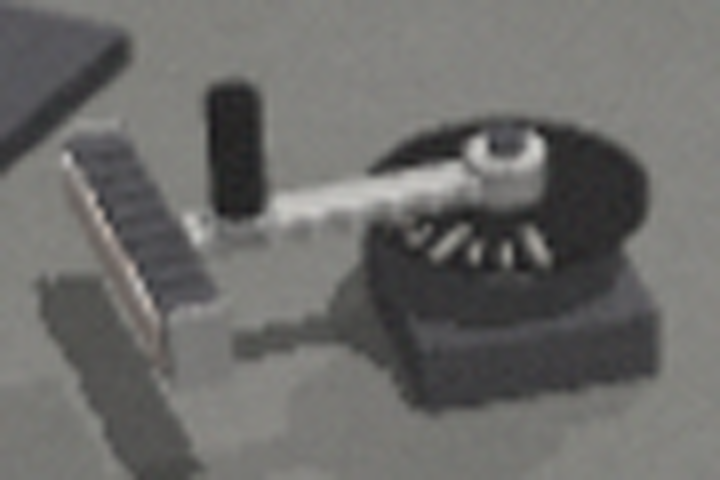

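```bash
cat > h.py <<'E'
import numpy as np,cv2
from bench import manip
CAL={'scene':(504.72774229315763,317.3279903628724,201.86259775245233,[0.61989884,2.57974905,-1.24028412],[520.81037833,-83.32876311,1427.97084448]),
'top':(429.84961436113673,322.05157262440736,205.18055783334654,[2.19017946,-2.12900706,0.1244706],[-21.64794149,578.80610857,977.20102443])}
def KP(n):
    f,cx,cy,r,t=CAL[n]; R=cv2.Rodrigues(np.array(r))[0]; t=np.array(t)
    K=np.array([[f,0,cx],[0,f,cy],[0,0,1]]); return K,R,t
def ray(n,p,z):
    K,R,t=KP(n); c=-R.T@t; d=R.T@np.linalg.inv(K)@np.array([p[0],p[1],1.]); return c+d*(z-c[2])/d[2]
def proj(n,P):
    K,R,t=KP(n); return cv2.projectPoints(np.float64(P).reshape(-1,3),cv2.Rodrigues(R)[0],t,K,None)[0].reshape(-1,2)
def tri(ps,pt):
    M=[KP(n)[0]@np.c_[KP(n)[1],KP(n)[2]] for n in('scene','top')]
    X=cv2.triangulatePoints(M[0],M[1],np.float64(ps).reshape(2,1),np.float64(pt).reshape(2,1))[:,0]; X=X[:3]/X[3]
    return X, proj('scene',X)[0]-ps, proj('top',X)[0]-pt
def uz(x,y,f,ox,oy): return (ox+(x+.5)/f-.5, oy+(y+.5)/f-.5)
E
python3 - <<'E'
from h import *
np.set_printoptions(precision=1,suppress=True)
S=lambda x,y:uz(x,y,8,230,110)
T=lambda x,y:uz(x,y,5,440,170)
for n,a,b in [("90 out",(546,262),(88,390)),("90 in",(528,232),(135,400)),("45out",(437,259),(133,320)),("45in",(468,228),(160,360)),("hub",(508,139),(213,410)),("posttop",(233,88),(263,180)),("postbase",(240,218),(224,190))]:
    print(n,*tri(np.array(S(*a)),np.array(T(*b))))
T1=lambda x,y:uz(x,y,6,240,145)
print("plate corners z28")
for p in [(190,220),(588,292),(548,516),(147,436)]: print(ray('top',T1(*p),28)[:2])
print("base corners z12")
for p in [(133,62),(667,158),(582,640),(35,540)]: print(ray('top',T1(*p),12)[:2])
print("rail face top corners z32")
for p in [(118,148),(636,240),(125,97),(645,188)]: print(ray('top',T1(*p),32)[:2])
print("pad face z36")
for p in [(183,190),(260,205)]: print(ray('top',T1(*p),36)[:2])
T3=lambda x,y:uz(x,y,6,160,175)
print("spacer, wide z60")
for p in [(86,493),(192,491),(192,526),(87,528)]: print(ray('top',T3(*p),60)[:2])
for p in [(208,62),(299,102),(270,166),(176,128)]: print(ray('top',T3(*p),60)[:2])
E
```

```text
90 out [ 487.6 -313.7   60.1] [-0.1 -0. ] [-0.1  0.2]
90 in [ 484.  -335.3   59.6] [-0. -0.] [-0.   0.1]
45out [ 520.1 -335.1   58.5] [-0.1 -0. ] [-0.1  0.1]
45in [ 502.4 -346.7   60.1] [-0. -0.] [-0.   0.1]
hub [ 479.6 -361.6   83.1] [-0.2 -0. ] [-0.2  0.3]
posttop [ 578.5 -370.1  124.1] [0.2 0. ] [ 0.2 -0.3]
postbase [ 579.3 -372.7   71. ] [-0.1 -0. ] [-0.1  0.2]
plate corners z28
[633.9 117.4]
[609.5 -41.3]
[520.4 -27.8]
[547.4 130.7]
base corners z12
[701.  145.3]
[667.4 -72.4]
[472.7 -42.8]
[506.  175.5]
rail face top corners z32
[661.3 146.7]
[630.1 -59.6]
[682.  144.8]
[651.1 -62.7]
pad face z36
[644.4 119.7]
[639.3  89.1]
spacer, wide z60
[449.3 326. ]
[451.2 286.1]
[438.2 285.3]
[436.3 324.7]
[614.8 290.4]
[600.3 254.6]
[575.3 264.2]
[588.9 301.1]
```

```bash
cat > lines.py <<'E'
from h import *
def lines(img,n,piv=(479.6,-361.6),z=59.7,thr=110):
    g=cv2.cvtColor(img,cv2.COLOR_BGR2GRAY)
    c=proj(n,[[piv[0],piv[1],z]])[0]; out=[]
    f=4
    for v in np.arange(c[1]-32,c[1]+32,1/f):
        for u in np.arange(c[0]-32,c[0]+32,1/f):
            P=ray(n,(u,v),z)[:2]-piv; r=np.hypot(*P)
            if 36<r<49:
                a=np.degrees(np.arctan2(P[1],P[0])); out.append((a,cv2.getRectSubPix(g,(1,1),(u,v))[0,0]))
    out=np.array(out); h=[]
    bins=np.arange(-90,120,1.5)
    m=[out[(out[:,0]>=b)&(out[:,0]<b+1.5),1].mean() for b in bins]
    return bins+.75,np.array(m)
if __name__=="__main__":
    import sys
    k=sys.argv[1]
    for n in('top','scene'):
        a,m=lines(cv2.imread(f"pics/{n}{k}.png"),n)
        print(n,' '.join(f"{x:.0f}:{y:.0f}" for x,y in zip(a,m) if -30<x<95))
        base=np.median(m)
        for i in range(1,len(m)-1):
            if m[i]>m[i-1] and m[i]>=m[i+1] and m[i]>base+20:
                w=m[i-2:i+3]-min(m[i-2:i+3]); print("  peak %.1f  %.0f"%((a[i-2:i+3]*w).sum()/w.sum(),m[i]))
E
python3 lines.py 0
```

```text
top -29:54 -28:73 -26:101 -25:128 -23:153 -22:167 -20:173 -19:174 -17:173 -16:172 -14:171 -13:170 -11:170 -10:170 -8:170 -7:171 -5:169 -4:164 -2:147 -1:123 1:107 2:84 4:64 5:50 7:35 8:26 10:25 11:32 13:49 14:74 16:96 17:102 19:91 20:70 22:44 23:30 25:28 26:42 28:70 29:103 31:133 32:144 34:135 35:106 37:71 38:44 40:30 41:29 43:39 44:60 46:83 47:102 49:103 50:90 52:61 53:38 55:28 56:26 58:33 59:47 61:67 62:89 64:104 65:101 67:81 68:54 70:34 71:28 73:34 74:52 76:78 77:110 79:131 80:139 82:117 83:80 85:49 86:32 88:28 89:27 91:29 92:30 94:30
  peak -18.1  174
  peak -7.6  171
  peak 17.0  102
  peak 32.4  144
  peak 48.1  103
  peak 64.3  104
  peak 79.6  139
scene -29:186 -28:191 -26:188 -25:180 -23:171 -22:163 -20:157 -19:149 -17:141 -16:134 -14:130 -13:124 -11:117 -10:111 -8:104 -7:100 -5:100 -4:93 -2:89 -1:85 1:80 2:74 4:68 5:66 7:64 8:65 10:66 11:77 13:79 14:87 16:88 17:86 19:79 20:72 22:64 23:60 25:63 26:71 28:90 29:107 31:121 32:126 34:120 35:106 37:87 38:68 40:60 41:51 43:56 44:66 46:82 47:94 49:104 50:99 52:75 53:55 55:48 56:47 58:51 59:61 61:73 62:94 64:110 65:115 67:79 68:55 70:45 71:47 73:52 74:64 76:77 77:97 79:115 80:123 82:122 83:107 85:83 86:62 88:50 89:46 91:46 92:45 94:43
  peak -50.5  116
  peak -32.2  190
  peak -28.5  191
  peak 32.2  126
  peak 48.6  104
  peak 64.3  115
  peak 80.8  123
```

```bash
cat > d.py <<'E'
# python3 d.py x y z yawdeg : shift/turn from the measured pose (droop-corrected) in tool axes
import sys; from h import *
from scipy.spatial.transform import Rotation as Ro
s=manip.sense(); R=np.array(s['ee_rot']); p=np.array(s['tool_pos'])
x,y,z,w=map(float,sys.argv[1:5]); a=np.radians(w)
zt=np.array([np.cos(a),np.sin(a),0]); yt=np.array([0,0,-1.]); G=np.c_[np.cross(yt,zt),yt,zt]
print("clock %.2f pos %s yaw %.2f F %s gap %.3f"%(s['clock'],p.round(1),np.degrees(np.arctan2(R[1,2],R[0,2])),np.round(s['wrist_force'],1),s['finger_gap']))
print("shift",(R.T@(np.array([x,y,z])-p)).round(1),"turn",Ro.from_matrix(R.T@G).as_rotvec().round(3))
E
python3 d.py 579 -371 242 -56.7
python3 -m creep '[[[60,671,0,-801,0,2.21,0],[60,671,0,-801,0,2.21,0],[60,671,0,-801,0,2.21,0],[60,671,0,-801,0,2.21,0],[60,671,0,-801,0,2.21,0],[60,671,0,-801,0,2.21,0],[60,671,0,-801,0,2.21,0],[60,671,0,-801,0,2.21,0]]]'
python3 d.py 579 -371 242 -56.7
```

```text
clock 0.10 pos [221.9 610.4 241.3] yaw 70.02 F [-1.   0.2  0.2] gap 0.998
shift [ 6.710e+02  5.000e-01 -8.003e+02] turn [1.000e-03 2.212e+00 2.000e-03]
clock: 0.77
tool_pos: [335.8, 295.7, 241.9]
ee_rot: [[0.215, -0.0, 0.977], [-0.977, -0.0, 0.215], [0.0, -1.0, -0.0]]
wrist_force: [0.2, -0.6, 0.2]
finger_gap: 0.7
clock 0.77 pos [335.8 295.7 241.9] yaw 12.41 F [ 0.2 -0.6  0.2] gap 0.700
shift [703.4  -0.   94.2] turn [0.    1.206 0.   ]
```

```bash

python3 -m creep '[[[60,703,0,94,0,1.2,0],[60,703,0,94,0,1.2,0],[60,703,0,94,0,1.2,0],[60,703,0,94,0,1.2,0],[60,703,0,94,0,1.2,0],[60,703,0,94,0,1.2,0],[60,703,0,94,0,1.2,0],[60,703,0,94,0,1.2,0]]]'
python3 d.py 579 -371 242 -56.7
```

```text
clock: 1.43
tool_pos: [451.8, -17.1, 242.1]
ee_rot: [[-0.707, 0.0, 0.708], [-0.708, 0.0, -0.707], [-0.0, -1.0, -0.0]]
wrist_force: [1.3, 0.1, -0.4]
finger_gap: 0.702
clock 1.43 pos [451.8 -17.1 242.1] yaw -44.96 F [ 1.3  0.1 -0.4] gap 0.702
shift [1.605e+02 1.000e-01 3.401e+02] turn [ 0.     0.205 -0.   ]
```

```bash

python3 -m creep '[[[60,160,0,340,0,0.205,0],[60,160,0,340,0,0.205,0],[60,160,0,340,0,0.205,0],[60,160,0,340,0,0.205,0],[60,160,0,340,0,0.205,0],[60,160,0,340,0,0.205,0],[60,160,0,340,0,0.205,0],[60,160,0,340,0,0.205,0]]]'
python3 d.py 579 -371 190 -56.7
```

```text
clock: 2.1
tool_pos: [567.1, -329.7, 241.5]
ee_rot: [[-0.832, -0.001, 0.554], [-0.554, 0.001, -0.832], [0.0, -1.0, -0.001]]
wrist_force: [0.9, 1.3, 0.6]
finger_gap: 0.705
clock 2.10 pos [ 567.1 -329.7  241.5] yaw -56.35 F [0.9 1.3 0.6] gap 0.705
shift [13.  51.5 41. ] turn [0.001 0.006 0.   ]
```

```bash

python3 -m creep '[[[60,12,25,35,0,0,0],[60,12,51,35,0,0,0],[60,12,51,35,0,0,0]]]'
python3 d.py 579 -371 101 -56.7
python3 - <<'E'
from h import *
for n in("scene","top"):
    cv2.imwrite(f"pics/{n}1.png",manip.read_camera(n)["frame"][:,:,::-1])
a=cv2.imread("pics/scene1.png")[60:180,200:340]; b=cv2.imread("pics/top1.png")[140:290,420:560]
cv2.imwrite("pics/v1.png",cv2.resize(np.vstack([a,b]),None,fx=2.2,fy=2.2,interpolation=2))
E
```

```text
clock: 2.35
tool_pos: [573.6, -363.3, 183.7]
ee_rot: [[-0.834, -0.009, 0.552], [-0.552, 0.008, -0.834], [0.003, -1.0, -0.011]]
wrist_force: [-0.8, 1.5, -1.1]
finger_gap: 0.697
clock 2.35 pos [ 573.6 -363.3  183.7] yaw -56.47 F [-0.8  1.5 -1.1] gap 0.697
shift [-0.5 82.6 10.4] turn [0.011 0.004 0.003]
```

View pics/v1.png

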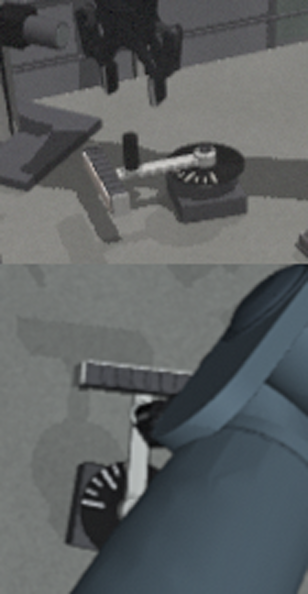

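The scene view shows the gripper hanging above the post, post top at (260,122). I'll settle the pose and then descend.

```bash

python3 -m creep '[[[60,0,20,8,0,0,0],[60,0,20,8,0,0,0],[60,0,20,8,0,0,0]]]'
python3 d.py 579 -371 101 -56.7
```

```text
clock: 2.7
tool_pos: [581.0, -369.1, 172.2]
ee_rot: [[-0.832, -0.0, 0.555], [-0.555, 0.0, -0.832], [0.0, -1.0, -0.0]]
wrist_force: [0.2, -0.3, -0.2]
finger_gap: 0.702
clock 2.70 pos [ 581.  -369.1  172.2] yaw -56.26 F [ 0.2 -0.3 -0.2] gap 0.702
shift [ 2.7 71.2  0.5] turn [0.    0.008 0.   ]
```

Descend to TCP z≈101, then close gently on the post.

```bash

python3 -m creep '[[[60,2.5,30,0.5,0,0,0],[60,2.5,60,0.5,0,0,0],[60,2.5,71,0.5,0,0,0],[60,2.5,71,0.5,0,0,0],[18,2.5,71,0.5,0,0,0],[18,2.5,71,0.5,0,0,0],[18,2.5,71,0.5,0,0,0],[18,2.5,71,0.5,0,0,0]]]' 25
python3 -m creep '[[[15,0,0,0,0,0,0],[15,0,0,0,0,0,0],[15,0,0,0,0,0,0],[15,0,0,0,0,0,0]]]' 25
python3 d.py 579 -371 101 -56.7
```

```text
clock: 3.37
tool_pos: [580.0, -372.8, 103.1]
ee_rot: [[-0.832, 0.002, 0.555], [-0.555, -0.002, -0.832], [-0.001, -1.0, 0.003]]
wrist_force: [-1.1, 1.5, 5.2]
finger_gap: 0.228
clock: 3.7
tool_pos: [580.1, -372.8, 103.0]
ee_rot: [[-0.832, 0.002, 0.554], [-0.554, -0.002, -0.832], [-0.001, -1.0, 0.003]]
wrist_force: [-1.5, 1.6, 7.2]
finger_gap: 0.224
clock 3.70 pos [ 580.1 -372.8  103. ] yaw -56.33 F [-1.5  1.6  7.2] gap 0.224
shift [-0.1  2.  -2.1] turn [-0.003  0.006 -0.001]
```

```bash

python3 -m creep '[[[15,-6,0,-11,0,0,0],[15,-12,0,-21.5,0,0,0],[15,-16,0,-32,0,0,0],[15,-19.5,0,-43,0,0,0],[15,-21,0,-54,0,0,0],[15,-22,0,-64,0,0,0],[15,-22,0,-64,0,0,0],[15,-22,0,-64,0,0,0]]]' 25
python3 d.py 562.7 -307.3 103 -56.7
python3 - <<'E'
from h import *
for n in("scene","top"):
    cv2.imwrite(f"pics/{n}2.png",manip.read_camera(n)["frame"][:,:,::-1])
a=cv2.imread("pics/scene2.png")[60:180,200:340]; b=cv2.imread("pics/top2.png")[140:290,420:560]
cv2.imwrite("pics/v2.png",cv2.resize(np.vstack([a,b]),None,fx=2.2,fy=2.2,interpolation=2))
E
```

```text
clock: 4.37
tool_pos: [565.1, -305.8, 103.2]
ee_rot: [[-0.832, 0.008, 0.555], [-0.555, -0.001, -0.832], [-0.006, -1.0, 0.006]]
wrist_force: [7.5, 4.9, 2.3]
finger_gap: 0.226
clock 4.37 pos [ 565.1 -305.8  103.2] yaw -56.26 F [7.5 4.9 2.3] gap 0.226
shift [ 2.8  0.1 -0.1] turn [-0.006  0.008 -0.006]
```

View pics/v2.png

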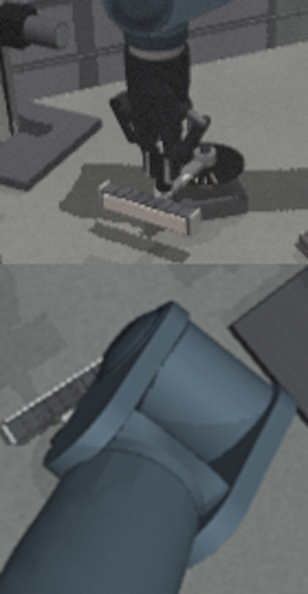

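The arm has swung and the light now faces the scene camera. The top view is blocked, so I'll open, lift and move aside to verify.

```bash

python3 -m creep '[[[60,0,0,0,0,0,0],[60,0,0,0,0,0,0],[60,0,0,0,0,0,0],[60,0,0,0,0,0,0],[60,0,-30,0,0,0,0],[60,0,-70,0,0,0,0],[60,0,-110,0,0,0,0],[60,0,-140,0,0,0,0]]]' 
python3 d.py 443.7 305.5 242 2.7
```

```text
clock: 5.13
tool_pos: [562.2, -307.1, 243.7]
ee_rot: [[-0.832, 0.002, 0.554], [-0.554, -0.002, -0.832], [-0.001, -1.0, 0.003]]
wrist_force: [-0.0, -0.6, 0.6]
finger_gap: 0.703
clock 5.13 pos [ 562.2 -307.1  243.7] yaw -56.35 F [-0.  -0.6  0.6] gap 0.703
shift [-2.409e+02  3.000e-01 -5.756e+02] turn [-3.000e-03 -1.031e+00  1.000e-03]
```

```bash

python3 -m creep '[[[45,-240,0,-575,0,-1.03,0],[45,-240,0,-575,0,-1.03,0],[45,-240,0,-575,0,-1.03,0],[45,-240,0,-575,0,-1.03,0],[45,-240,0,-575,0,-1.03,0],[45,-240,0,-575,0,-1.03,0],[45,-240,0,-575,0,-1.03,0],[45,-240,0,-575,0,-1.03,0]]]' 
python3 d.py 443.7 305.5 150 2.7
python3 - <<'E'
from h import *
for n in("scene","top"):
    cv2.imwrite(f"pics/{n}3.png",manip.read_camera(n)["frame"][:,:,::-1])
cv2.imwrite("pics/v3a.png",cv2.resize(cv2.imread("pics/scene3.png")[110:170,230:320],None,fx=8,fy=8,interpolation=2))
cv2.imwrite("pics/v3b.png",cv2.resize(cv2.imread("pics/top3.png")[170:280,440:530],None,fx=5,fy=5,interpolation=2))
E
python3 lines.py 3 | grep peak
```

```text
clock: 5.8
tool_pos: [497.2, 22.1, 240.3]
ee_rot: [[0.022, 0.0, 1.0], [-1.0, -0.0, 0.022], [0.0, -1.0, 0.0]]
wrist_force: [0.7, 0.2, 0.3]
finger_gap: 0.525
clock 5.80 pos [497.2  22.1 240.3] yaw 1.27 F [0.7 0.2 0.3] gap 0.525
shift [-284.5   90.2  -47.2] turn [-0.    -0.025  0.   ]
  peak -13.2  148
  peak 1.4  96
  peak 22.4  185
  peak 33.1  183
  peak 48.1  108
  peak 64.3  111
  peak 79.6  148
  peak -17.8  101
  peak -17.1  98
  peak -9.5  90
  peak 2.1  125
  peak 18.2  199
  peak 19.3  199
  peak 48.6  107
  peak 64.3  118
  peak 80.8  127
```

View pics/v3a.png

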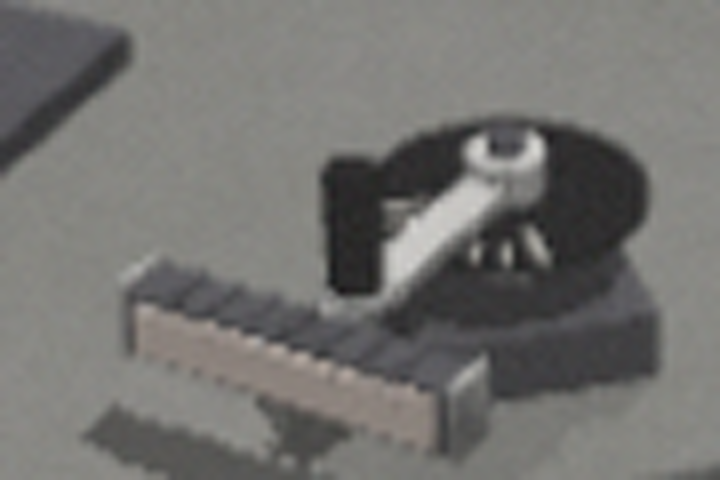

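View pics/v3b.png

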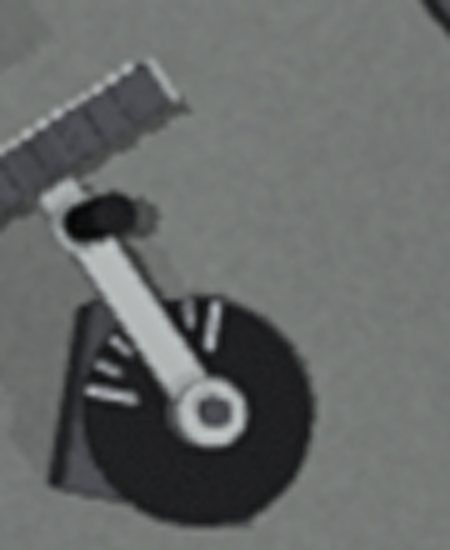

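```bash
python3 - <<'E'
from h import *
np.set_printoptions(precision=1,suppress=True)
S=lambda x,y:uz(x,y,8,230,110)
T=lambda x,y:uz(x,y,5,440,170)
for n,a,b in [("0 out",(0,0),(216,306)),("0in",(0,0),(208,348))]:
    print(n,ray('top',T(*b),59.7))
piv=np.array([479.6,-361.6])
for n,a,b in [("hub",(508,139),(213,410)),("posttop",(352,165),(117,212)),("postbase",(355,288),(87,222))]:
    X=tri(np.array(S(*a)),np.array(T(*b))); print(n,*X, np.degrees(np.arctan2(*(X[0][:2]-piv)[::-1])))
# arm stripe, top view: pixels brighter than 140 on z=75
g=cv2.cvtColor(cv2.imread("pics/top3.png"),cv2.COLOR_BGR2GRAY)
for thr in(120,140,160):
  vs,us=np.nonzero(g[205:255,440:490]>thr); 
  for z in (70,):
    P=np.array([ray('top',(u+440,v+205),z)[:2] for u,v in zip(us,vs)])-piv
    r=np.hypot(*P.T); a=np.degrees(np.arctan2(P[:,1],P[:,0])); 
    k=(r>52)&(r<85)&(abs(a-33)<15); Q=P[k]
    vx,vy,x0,y0=cv2.fitLine(np.float32(Q),cv2.DIST_L2,0,.01,.01).ravel()
    print(thr,k.sum(),np.degrees(np.arctan(vy/vx)),"mean dir",np.degrees(np.arctan2(y0,x0)))
# black disc centre, via its outline in old picture
E
```

```text
0 out [ 527.8 -372.7   59.7]
0in [ 508.6 -368.8   59.7]
hub [ 479.6 -361.6   83.1] [-0.2 -0. ] [-0.2  0.3] 144.28045016447535
posttop [ 562.  -307.3  122.5] [-0.2 -0. ] [-0.2  0.3] 33.38235988289434
postbase [ 562.4 -309.9   72.5] [-0.2 -0.1] [-0.2  0.3] 31.994732934358275
120 125 33.659492 mean dir 32.83298
140 112 33.545177 mean dir 32.516838
160 104 33.613323 mean dir 32.514023
```

The arm lies at 33 ± 0.7° and the 45° line at 33.0°. It covers the middle long line, with lines visible on both sides, so the light is set. Now the spacer.

```bash

python3 -m creep '[[[45,-280,60,-47,0,0.025,0],[45,-280,60,-47,0,-0.025,0],[45,-280,60,-47,0,-0.025,0],[45,-280,60,-47,0,-0.025,0],[45,-280,60,-47,0,-0.025,0],[45,-280,60,-47,0,-0.025,0],[45,-280,60,-47,0,-0.025,0],[45,-280,60,-47,0,-0.025,0]]]' 
python3 d.py 443.7 305.5 130 2.7
```

```text
clock: 6.57
tool_pos: [444.1, 303.9, 178.4]
ee_rot: [[0.047, -0.003, 0.999], [-0.999, 0.0, 0.047], [-0.001, -1.0, -0.003]]
wrist_force: [-0.8, -0.1, -1.1]
finger_gap: 0.528
clock 6.57 pos [444.1 303.9 178.4] yaw 2.69 F [-0.8 -0.1 -1.1] gap 0.528
shift [-1.6 48.4 -0.1] turn [ 0.003 -0.    -0.001]
```

```bash

python3 -m creep '[[[45,-1.5,40,0,0,0,0],[45,-1.5,70,0,0,0,0],[45,-1.5,70,0,0,0,0]]]' 
python3 d.py 443.7 305.5 42 2.7
python3 - <<'E'
from h import *
for n in("scene","top"):
    cv2.imwrite(f"pics/{n}4.png",manip.read_camera(n)["frame"][:,:,::-1])
cv2.imwrite("pics/v4.png",np.hstack([cv2.resize(cv2.imread("pics/scene4.png")[210:360,380:520],None,fx=2.8,fy=2.8,interpolation=2),cv2.resize(cv2.imread("pics/top4.png")[200:350,130:270],None,fx=2.8,fy=2.8,interpolation=2)]))
E
```

```text
clock: 6.82
tool_pos: [442.4, 299.0, 104.0]
ee_rot: [[0.041, -0.011, 0.999], [-0.999, -0.005, 0.041], [0.005, -1.0, -0.012]]
wrist_force: [-1.2, -0.2, -1.0]
finger_gap: 0.526
clock 6.82 pos [442.4 299.  104. ] yaw 2.36 F [-1.2 -0.2 -1. ] gap 0.526
shift [-6.7 62.   2.3] turn [ 0.012 -0.006  0.004]
```

View pics/v4.png

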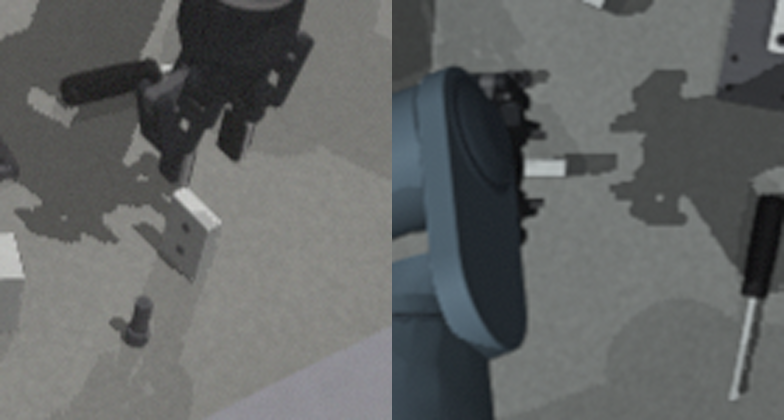

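The fingers hang above the spacer, whose top is at about scene (449,284). The cap screw, at about scene (430,323), is clear of them.

```bash

python3 -m creep '[[[45,0,5,0,0,0,0],[45,0,5,0,0,0,0],[45,0,5,0,0,0,0]]]' 
python3 d.py 443.7 305.5 42 2.7
```

```text
clock: 7.17
tool_pos: [447.6, 301.4, 107.0]
ee_rot: [[0.041, 0.003, 0.999], [-0.999, 0.001, 0.041], [-0.001, -1.0, 0.003]]
wrist_force: [0.8, -0.2, -0.3]
finger_gap: 0.529
clock 7.17 pos [447.6 301.4 107. ] yaw 2.37 F [ 0.8 -0.2 -0.3] gap 0.529
shift [-4.2 65.  -3.9] turn [-0.003 -0.006 -0.001]
```

```bash

python3 -m creep '[[[45,-4.2,20,-3.9,0,0,0],[45,-4.2,40,-3.9,0,0,0],[45,-4.2,55,-3.9,0,0,0],[45,-4.2,63,-3.9,0,0,0],[45,-4.2,63,-3.9,0,0,0],[45,-4.2,63,-3.9,0,0,0]]]' 
python3 d.py 443.7 305.5 42 2.7
```

```text
clock: 7.67
tool_pos: [442.9, 305.5, 43.0]
ee_rot: [[0.042, 0.001, 0.999], [-0.999, 0.0, 0.042], [-0.0, -1.0, 0.001]]
wrist_force: [1.1, 0.0, 1.1]
finger_gap: 0.524
clock 7.67 pos [442.9 305.5  43. ] yaw 2.40 F [1.1 0.  1.1] gap 0.524
shift [0.  1.  0.8] turn [-0.001 -0.005 -0.   ]
```

```bash

python3 -m creep '[[[10,0,0,0.8,0,0,0],[10,0,0,0.8,0,0,0],[10,0,0,0.8,0,0,0],[10,0,0,0.8,0,0,0],[10,0,0,0.8,0,0,0],[10,0,0,0.8,0,0,0],[10,0,0,0.8,0,0,0],[10,0,0,0.8,0,0,0]]]' 40
python3 -m creep '[[[10,0,-30,0,0,0,0],[10,0,-60,0,0,0,0],[10,0,-95,0,0,0,0],[10,0,-95,0,0,0,0]]]' 40
python3 d.py 620 5 142 -8.7
python3 - <<'E'
from h import *
for n in("scene","top"):
    cv2.imwrite(f"pics/{n}5.png",manip.read_camera(n)["frame"][:,:,::-1])
cv2.imwrite("pics/v5.png",np.hstack([cv2.resize(cv2.imread("pics/scene5.png")[180:330,380:520],None,fx=2.8,fy=2.8,interpolation=2),cv2.resize(cv2.imread("pics/top5.png")[200:350,130:270],None,fx=2.8,fy=2.8,interpolation=2)]))
E
```

```text
clock: 8.33
tool_pos: [444.2, 305.8, 43.7]
ee_rot: [[0.042, 0.002, 0.999], [-0.999, 0.001, 0.042], [-0.001, -1.0, 0.002]]
wrist_force: [-0.3, -0.1, 5.8]
finger_gap: 0.149
clock: 8.67
tool_pos: [447.0, 307.2, 144.5]
ee_rot: [[0.042, 0.012, 0.999], [-0.999, 0.005, 0.042], [-0.004, -1.0, 0.012]]
wrist_force: [1.6, 0.9, -1.2]
finger_gap: 0.157
clock 8.67 pos [447.  307.2 144.5] yaw 2.42 F [ 1.6  0.9 -1.2] gap 0.157
shift [309.2   3.  160. ] turn [-0.011  0.194 -0.006]
```

View pics/v5.png

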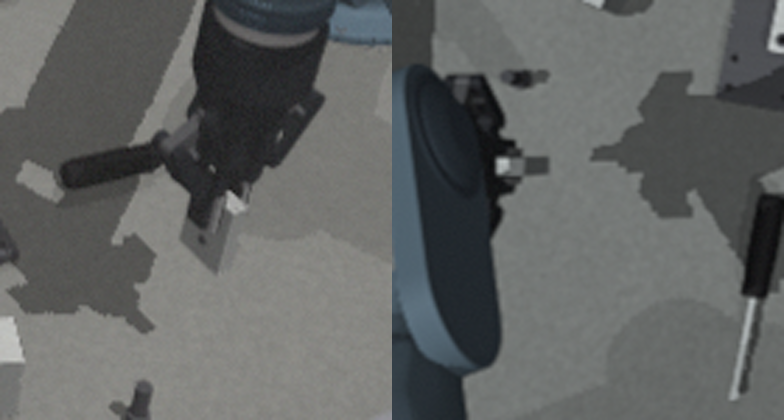

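The spacer is held at about 13.4 mm. I'll carry it over the seat.

```bash
python3 d.py 627.1 -15.2 142 -8.7
python3 -m creep '[[[10,329,3,166,0,0.194,0],[10,329,3,166,0,0.194,0],[10,329,3,166,0,0.194,0],[10,329,3,166,0,0.194,0],[10,329,3,166,0,0.194,0],[10,329,3,166,0,0.194,0],[10,329,3,166,0,0.194,0],[10,329,3,166,0,0.194,0]]]' 40
python3 d.py 627.1 -15.2 142 -8.7
```

```text
clock 8.77 pos [443.9 305.7 138.8] yaw 2.41 F [-1.  -0.5 -1.6] gap 0.155
shift [328.3  -3.  169.5] turn [-0.003  0.194 -0.001]
clock: 9.43
tool_pos: [604.7, 12.6, 131.9]
ee_rot: [[-0.152, -0.004, 0.988], [-0.988, 0.001, -0.152], [-0.0, -1.0, -0.004]]
wrist_force: [1.7, -0.4, -1.6]
finger_gap: 0.156
clock 9.43 pos [604.7  12.6 131.9] yaw -8.73 F [ 1.7 -0.4 -1.6] gap 0.156
shift [ 24.  -10.2  26.3] turn [ 0.004 -0.001 -0.   ]
```

```bash

python3 -m creep '[[[10,22,0,24,0,0,0],[10,22,0,24,0,0,0],[10,22,0,24,0,0,0],[10,22,0,24,0,0,0]]]' 40
python3 d.py 627.1 -15.2 94 -8.7
python3 - <<'E'
from h import *
for n in("scene","top"):
    cv2.imwrite(f"pics/{n}6.png",manip.read_camera(n)["frame"][:,:,::-1])
cv2.imwrite("pics/v6.png",np.hstack([cv2.resize(cv2.imread("pics/scene6.png")[170:320,250:390],None,fx=2.8,fy=2.8,interpolation=2),cv2.resize(cv2.imread("pics/top6.png")[120:270,240:380],None,fx=2.8,fy=2.8,interpolation=2)]))
E
```

```text
clock: 9.77
tool_pos: [624.4, -10.6, 132.2]
ee_rot: [[-0.152, -0.004, 0.988], [-0.988, 0.001, -0.152], [-0.0, -1.0, -0.004]]
wrist_force: [0.8, 0.1, -0.6]
finger_gap: 0.151
clock 9.77 pos [624.4 -10.6 132.2] yaw -8.72 F [ 0.8  0.1 -0.6] gap 0.151
shift [ 4.2 38.2  3.5] turn [ 0.004 -0.    -0.   ]
```

View pics/v6.png

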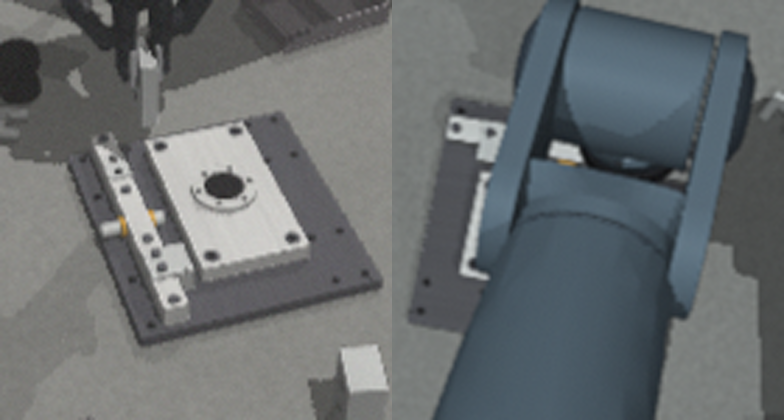

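```bash
python3 - <<'E'
from h import *
np.set_printoptions(precision=1,suppress=True)
s=cv2.imread("pics/scene6.png")
cv2.imwrite("pics/z6.png",cv2.resize(s[205:295,265:375],None,fx=7,fy=7,interpolation=2))
c=np.array([586.8,51.7]);a=np.radians(-8.7);X=np.array([np.cos(a),np.sin(a)]);Y=np.array([-X[1],X[0]])
W=lambda x,y,z:[*(c+x*X+y*Y),z]
for p in [(60,-60,32),(60,60,32),(46,45,36),(46,75,36),(53,-80,12),(53,-40,12)]:
    q=proj('scene',W(*p))[0]; print(p,q,((q[0]+.5-265)*7-.5).round(),((q[1]+.5-205)*7-.5).round())
E
```

```text
(60, -60, 32) [294.9 227.4] 212.0 160.0
(60, 60, 32) [310.6 262.2] 322.0 403.0
(46, 45, 36) [314.6 254.8] 350.0 352.0
(46, 75, 36) [319.  264.1] 381.0 417.0
(53, -80, 12) [295.5 227.8] 216.0 163.0
(53, -40, 12) [300.3 238.6] 250.0 238.0
```

View pics/z6.png

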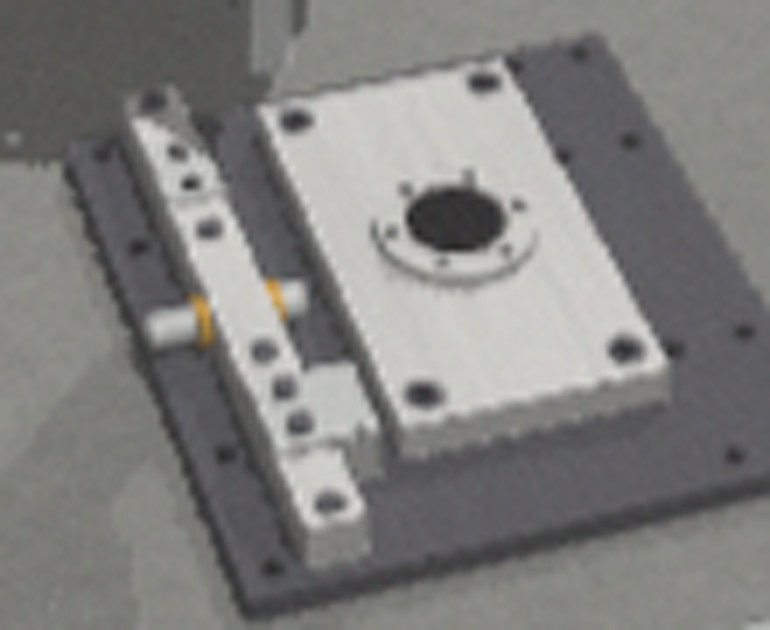

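The predicted rail and pad edges fall on the image edges to within about 1 px. Next I'll align and hover above the gap.

```bash

python3 -m creep '[[[10,4,18,3,0,0,0],[10,4,36,3,0,0,0],[10,4,36,3,0,0,0],[10,4,36,3,0,0,0],[10,4,36,3,0,0,0]]]' 40
python3 d.py 627.1 -15.2 56 -8.7
```

```text
clock: 10.28
tool_pos: [628.4, -14.7, 99.3]
ee_rot: [[-0.15, 0.001, 0.989], [-0.989, -0.0, -0.15], [-0.0, -1.0, 0.001]]
wrist_force: [0.2, -0.3, -1.1]
finger_gap: 0.156
clock 10.28 pos [628.4 -14.7  99.3] yaw -8.65 F [ 0.2 -0.3 -1.1] gap 0.156
shift [ 0.7 43.3 -1.2] turn [-0.001  0.001 -0.   ]
```

```bash

python3 -m creep '[[[10,0.7,10,-1,0,0,0],[10,0.7,18,-1,0,0,0],[10,0.7,18,-1,0,0,0],[10,0.7,18,-1,0,0,0]]]' 40
python3 d.py 627.1 -15.2 56 -8.7
python3 - <<'E'
from h import *
s=manip.read_camera('scene')["frame"][:,:,::-1]
cv2.imwrite("pics/scene7.png",s)
cv2.imwrite("pics/v7.png",cv2.resize(s[185:295,265:375],None,fx=5.4,fy=5.4,interpolation=2))
E
```

```text
clock: 10.62
tool_pos: [626.6, -15.9, 79.7]
ee_rot: [[-0.151, -0.002, 0.988], [-0.988, 0.0, -0.151], [-0.0, -1.0, -0.002]]
wrist_force: [0.5, -0.4, -1.6]
finger_gap: 0.159
clock 10.62 pos [626.6 -15.9  79.7] yaw -8.71 F [ 0.5 -0.4 -1.6] gap 0.159
shift [-0.7 23.7  0.4] turn [ 0.002 -0.    -0.   ]
```

View pics/v7.png

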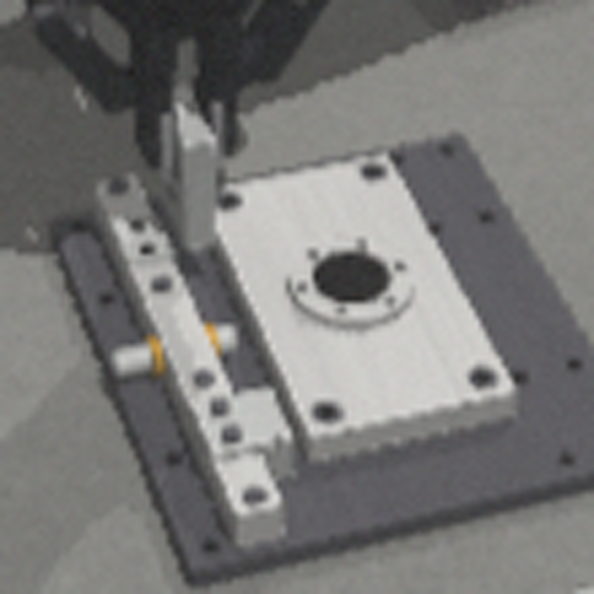

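```bash

python3 -m creep '[[[10,0,7,0.5,0,0,0],[10,0,14,0.5,0,0,0],[10,0,18,0.5,0,0,0],[10,0,18,0.5,0,0,0],[10,0,18,0.5,0,0,0]]]' 40
python3 d.py 627.1 -15.2 56 -8.7
```

```text
clock: 11.08
tool_pos: [627.4, -16.0, 61.9]
ee_rot: [[-0.151, -0.001, 0.988], [-0.988, 0.0, -0.151], [-0.0, -1.0, -0.001]]
wrist_force: [0.5, -0.2, -0.3]
finger_gap: 0.159
clock 11.08 pos [627.4 -16.   61.9] yaw -8.71 F [ 0.5 -0.2 -0.3] gap 0.159
shift [-0.8  5.9 -0.4] turn [ 0.001 -0.    -0.   ]
```

```bash

python3 -m creep '[[[10,0,3,0,0,0,0],[10,0,5.5,0,0,0,0],[10,0,5.5,0,0,0,0],[10,0,5.5,0,0,0,0]]]' 40
python3 d.py 627.1 -15.2 56 -8.7
```

```text
clock: 11.42
tool_pos: [627.7, -16.0, 56.9]
ee_rot: [[-0.151, -0.0, 0.988], [-0.988, 0.0, -0.151], [-0.0, -1.0, -0.0]]
wrist_force: [0.6, -1.0, -1.5]
finger_gap: 0.155
clock 11.42 pos [627.7 -16.   56.9] yaw -8.71 F [ 0.6 -1.  -1.5] gap 0.155
shift [-0.7  0.9 -0.7] turn [ 0. -0. -0.]
```

```bash

python3 -m creep '[[[10,0,1,0,0,0,0],[10,0,2,0,0,0,0],[10,0,2,0,0,0,0]]]' 40
python3 d.py 627.1 -15.2 56 -8.7
```

```text
clock: 11.67
tool_pos: [628.0, -16.1, 55.7]
ee_rot: [[-0.151, 0.0, 0.988], [-0.988, -0.0, -0.151], [0.0, -1.0, 0.0]]
wrist_force: [-1.1, -0.7, 3.7]
finger_gap: 0.15
clock 11.67 pos [628.  -16.1  55.7] yaw -8.71 F [-1.1 -0.7  3.7] gap 0.150
shift [-0.8 -0.3 -1.1] turn [-0. -0.  0.]
```

The foot is on the base. Release and lift.

```bash

python3 -m creep '[[[40,0,0,0,0,0,0],[40,0,0,0,0,0,0],[40,0,0,0,0,0,0],[40,0,-20,0,0,0,0],[40,0,-55,0,0,0,0],[40,0,-90,0,0,0,0],[40,0,-90,0,0,0,0]]]' 
python3 d.py 500 60 140 81.3
```

```text
clock: 12.25
tool_pos: [632.4, -16.9, 153.4]
ee_rot: [[-0.151, 0.014, 0.988], [-0.988, -0.003, -0.151], [0.001, -1.0, 0.014]]
wrist_force: [1.5, -0.5, 2.6]
finger_gap: 0.471
clock 12.25 pos [632.4 -16.9 153.4] yaw -8.70 F [ 1.5 -0.5  2.6] gap 0.471
shift [ -56.    11.4 -142.7] turn [-0.01  -1.571  0.011]
```

```bash
python3 d.py 504.8 58.2 140 81.3
python3 -m creep '[[[0,-50,10,-136,0,-1.571,0],[0,-50,10,-136,0,-1.571,0],[0,-50,10,-136,0,-1.571,0],[0,-50,10,-136,0,-1.571,0],[0,-50,10,-136,0,-1.571,0],[0,-50,10,-136,0,-1.571,0],[0,-50,10,-136,0,-1.571,0],[0,-50,10,-136,0,-1.571,0]]]' 20
python3 d.py 504.8 58.2 140 81.3
```

```text
clock 12.25 pos [632.4 -16.9 153.4] yaw -8.70 F [ 1.5 -0.5  2.6] gap 0.471
shift [ -54.9   11.5 -137.6] turn [-0.01  -1.571  0.011]
clock: 12.92
tool_pos: [500.9, 54.1, 135.2]
ee_rot: [[0.754, 0.001, 0.657], [-0.657, -0.0, 0.754], [0.001, -1.0, 0.0]]
wrist_force: [-0.1, 0.2, 0.3]
finger_gap: -0.003
clock 12.92 pos [500.9  54.1 135.2] yaw 48.96 F [-0.1  0.2  0.3] gap -0.003
shift [ 0.3 -4.8  5.7] turn [-0.    -0.564  0.001]
```

```bash

python3 -m creep '[[[0,0,0,5.5,0,-0.564,0],[0,0,0,5.5,0,-0.564,0],[0,0,0,5.5,0,-0.564,0],[0,0,0,5.5,0,-0.564,0],[0,0,0,5.5,0,-0.564,0],[0,0,0,5.5,0,-0.564,0],[0,0,0,5.5,0,-0.564,0]]]' 20
python3 d.py 504.8 58.2 27 81.3
python3 - <<'E'
from h import *
for n in("scene","top"):
    cv2.imwrite(f"pics/{n}8.png",manip.read_camera(n)["frame"][:,:,::-1])
cv2.imwrite("pics/v8.png",np.hstack([cv2.resize(cv2.imread("pics/scene8.png")[170:320,250:390],None,fx=2.8,fy=2.8,interpolation=2),cv2.resize(cv2.imread("pics/top8.png")[120:270,240:380],None,fx=2.8,fy=2.8,interpolation=2)]))
E
```

```text
clock: 13.5
tool_pos: [504.6, 58.1, 135.1]
ee_rot: [[0.987, 0.0, 0.16], [-0.16, -0.0, 0.987], [0.0, -1.0, 0.0]]
wrist_force: [0.9, -0.3, 0.1]
finger_gap: 0.005
clock 13.50 pos [504.6  58.1 135.1] yaw 80.79 F [ 0.9 -0.3  0.1] gap 0.005
shift [  0.2 108.1   0.2] turn [-0.    -0.009  0.   ]
```

View pics/v8.png

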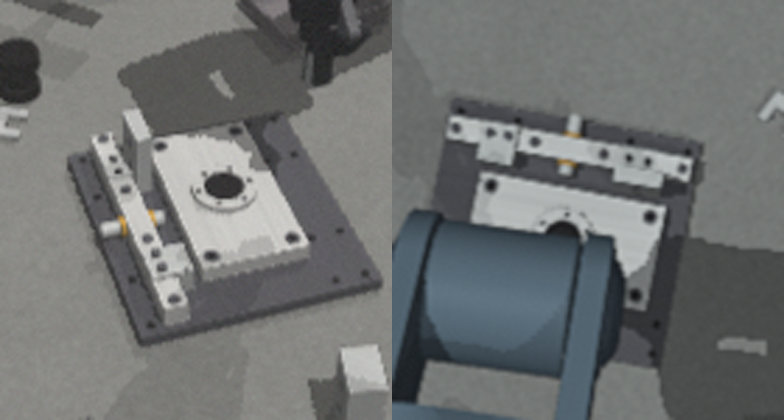

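The spacer stands upright in the gap at scene (299,226), in line with the pad at top view (462,177), and the plate hasn't moved. Lower the closed fingers behind the plate.

```bash

python3 -m creep '[[[0,0,35,0,0,0,0],[0,0,70,0,0,0,0],[0,0,90,0,0,0,0],[0,0,100,0,0,0,0],[0,0,106,0,0,0,0],[0,0,106,0,0,0,0],[0,0,106,0,0,0,0]]]' 20
python3 d.py 522 55.5 27 81.3
```

```text
clock: 14.18
tool_pos: [505.6, 58.0, 30.2]
ee_rot: [[0.987, 0.002, 0.158], [-0.158, -0.0, 0.987], [0.002, -1.0, 0.0]]
wrist_force: [0.1, 0.1, -0.3]
finger_gap: -0.001
clock 14.18 pos [505.6  58.   30.2] yaw 80.89 F [ 0.1  0.1 -0.3] gap -0.001
shift [16.6  3.2  0.1] turn [-0.    -0.007  0.002]
```

```bash

python3 -m creep '[[[0,3,2,0,0,-0.007,0],[0,6,2,0,0,-0.007,0],[0,9,2,0,0,-0.007,0],[0,12,2,0,0,-0.007,0],[0,15,2,0,0,-0.007,0],[0,17,2,0,0,-0.007,0],[0,19,2,0,0,-0.007,0],[0,19,2,0,0,-0.007,0]]]' 20
python3 d.py 540 55.5 27 81.3
```

```text
clock: 14.85
tool_pos: [523.5, 55.0, 27.1]
ee_rot: [[0.988, -0.0, 0.151], [-0.151, 0.0, 0.988], [-0.0, -1.0, -0.0]]
wrist_force: [-0.1, 0.2, -0.0]
finger_gap: 0.003
clock 14.85 pos [523.5  55.   27.1] yaw 81.30 F [-0.1  0.2 -0. ] gap 0.003
shift [16.3  0.   3. ] turn [ 0. -0. -0.]
```

```bash

python3 -m creep '[[[0,1.5,0,0,0,0,0],[0,3,0,0,0,0,0],[0,4.5,0,0,0,0,0],[0,6,0,0,0,0,0],[0,6,0,0,0,0,0]]]' 20
python3 d.py 540 55.5 27 81.3
```

```text
clock: 15.27
tool_pos: [529.6, 54.1, 26.9]
ee_rot: [[0.988, 0.001, 0.151], [-0.151, -0.0, 0.988], [0.001, -1.0, 0.0]]
wrist_force: [-0.7, 0.3, -1.3]
finger_gap: 0.003
clock 15.27 pos [529.6  54.1  26.9] yaw 81.30 F [-0.7  0.3 -1.3] gap 0.003
shift [10.1 -0.1  3. ] turn [-0.    -0.     0.001]
```

```bash

python3 -m creep '[[[0,1,0,0,0,0,0],[0,2,0,0,0,0,0],[0,3,0,0,0,0,0],[0,3,0,0,0,0,0]]]' 20
python3 d.py 540 55.5 27 81.3
```

```text
clock: 15.6
tool_pos: [531.7, 53.8, 26.9]
ee_rot: [[0.989, -0.001, 0.151], [-0.151, 0.0, 0.989], [-0.001, -1.0, -0.0]]
wrist_force: [-4.0, 1.4, 1.3]
finger_gap: 0.002
clock 15.60 pos [531.7  53.8  26.9] yaw 81.31 F [-4.   1.4  1.3] gap 0.002
shift [ 7.9 -0.1  2.9] turn [ 0.     0.    -0.001]
```

```bash

python3 -m creep '[[[0,1,0,0,0,0,0],[0,2,0,0,0,0,0],[0,3,0,0,0,0,0],[0,4,0,0,0,0,0],[0,5,0,0,0,0,0],[0,5,0,0,0,0,0]]]' 20
python3 d.py 540 55.5 27 81.3
```

```text
clock: 16.1
tool_pos: [532.1, 53.7, 26.3]
ee_rot: [[0.989, -0.014, 0.15], [-0.15, 0.001, 0.989], [-0.014, -1.0, -0.001]]
wrist_force: [-21.4, 0.8, 18.6]
finger_gap: -0.001
clock 16.10 pos [532.1  53.7  26.3] yaw 81.35 F [-21.4   0.8  18.6] gap -0.001
shift [ 7.6 -0.8  3. ] turn [ 0.001  0.001 -0.014]
```

```bash

python3 -m creep '[[[0,0.7,0,0,0,0,0],[0,1.4,0,0,0,0,0],[0,2.1,0,0,0,0,0],[0,2.1,0,0,0,0,0]]]' 20
python3 d.py 540 55.5 27 81.3
```

```text
clock: 16.43
tool_pos: [532.2, 53.7, 26.0]
ee_rot: [[0.988, -0.019, 0.15], [-0.15, 0.001, 0.989], [-0.019, -1.0, -0.001]]
wrist_force: [-28.5, 1.3, 24.9]
finger_gap: -0.0
clock 16.43 pos [532.2  53.7  26. ] yaw 81.37 F [-28.5   1.3  24.9] gap -0.000
shift [ 7.4 -1.1  3. ] turn [ 0.001  0.001 -0.019]
```

Force rises without motion, and the tool feels an upward force too. Stop and look.

```bash

python3 - <<'E'
from h import *
for n in("scene","top"):
    cv2.imwrite(f"pics/{n}9.png",manip.read_camera(n)["frame"][:,:,::-1])
cv2.imwrite("pics/v9.png",np.hstack([cv2.resize(cv2.imread("pics/scene9.png")[190:300,265:365],None,fx=4,fy=4,interpolation=2),cv2.resize(cv2.imread("pics/top9.png")[140:250,240:340],None,fx=4,fy=4,interpolation=2)]))
E
```

```text
(no output)
```

View pics/v9.png

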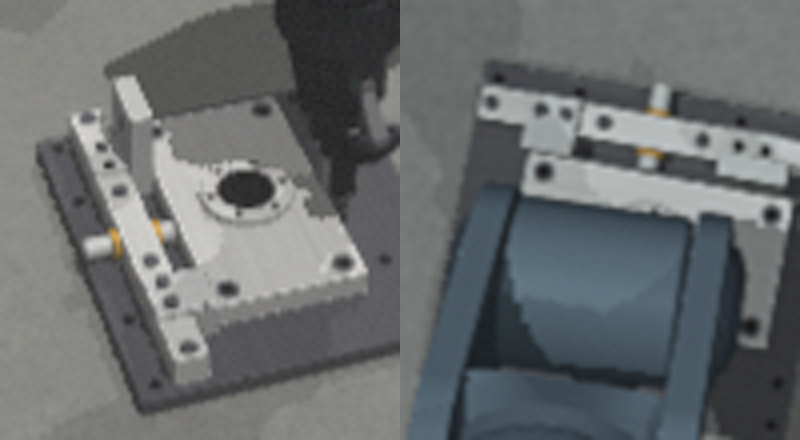

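```bash

python3 - <<'E'
from h import *
a=cv2.imread("pics/top9.png")[150:205,262:348]; b=cv2.imread("pics/scene9.png")[205:290,275:360]
cv2.imwrite("pics/z9a.png",cv2.resize(a,None,fx=9,fy=9,interpolation=2)); cv2.imwrite("pics/z9b.png",cv2.resize(b,None,fx=7,fy=7,interpolation=2))
E
```

```text
(no output)
```

View pics/z9a.png

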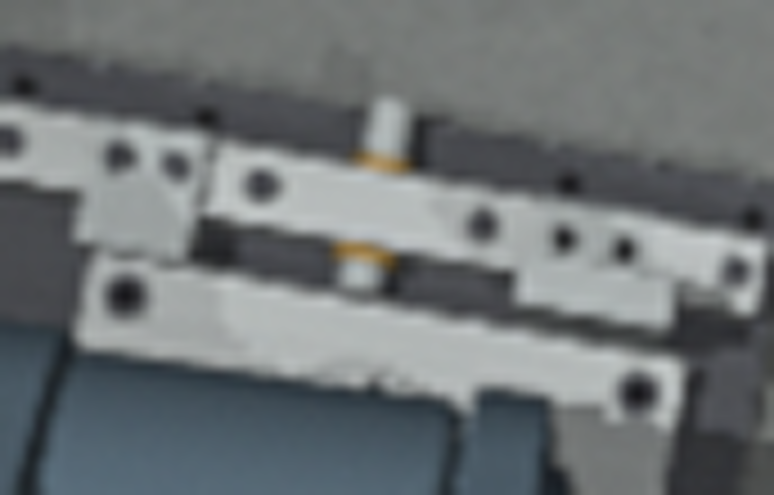

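View pics/z9b.png

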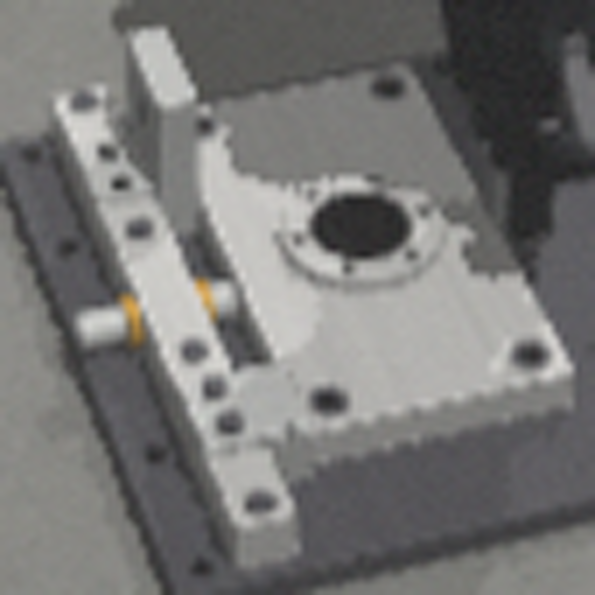

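```bash
cat > m.py <<'E'
from h import *
np.set_printoptions(precision=1,suppress=True)
c=np.array([586.8,51.7]);a=np.radians(-8.7);X=np.array([np.cos(a),np.sin(a)]);Y=np.array([-X[1],X[0]])
F=lambda n,p,z:(lambda q:np.array([q@X,q@Y]))(ray(n,p,z)[:2]-c)
E
python3 - <<'E'
from m import *
T=lambda x,y:uz(x,y,9,262,150); S=lambda x,y:uz(x,y,7,275,205)
print("top: plate edge");
for p in [(100,258),(250,278),(400,307),(550,333),(685,358)]: print(F('top',T(*p),28))
print("pad face z36",[F('top',T(*p),36) for p in [(75,240),(188,260)]])
print("block face z72",[F('top',T(*p),72) for p in [(514,302),(672,328)]])
print("rail edge z32",[F('top',T(*p),32) for p in [(210,215),(500,268),(755,315)]])
print("scene: plate edge",[F('scene',S(*p),28) for p in [(210,215),(240,285),(270,355),(286,440)]])
print("block z72 corners",[F('scene',S(*p),72) for p in [(128,37),(166,30),(197,97),(157,107)]])
E
```

```text
top: plate edge
[44.4 70.1]
[46.2 30. ]
[ 45.7 -10.5]
[ 45.9 -50.8]
[ 45.8 -87. ]
pad face z36 [array([46.6, 76.3]), array([46.7, 46.1])]
block face z72 [array([ 45.1, -41.6]), array([ 45.7, -82.1])]
rail edge z32 [array([60.3, 43.2]), array([ 60. , -34.8]), array([  59.7, -103.1])]
scene: plate edge [array([ 45.3, -31.1]), array([46.1,  4.1]), array([46.9, 37.7]), array([53.8, 74.6])]
block z72 corners [array([ 59.1, -77.1]), array([ 46. , -76.7]), array([ 46.4, -40.6]), array([ 60.3, -39.8])]
```

Measured in both views, the plate edge is at x = 45.8 ± 0.5 (46 = flush), parallel to the rail, and the block spans 46–59.7. So it bears on both. I'll relieve part of the vertical rubbing force and keep the push.

```bash

python3 -m creep '[[[0,0.3,-0.7,0,0,0,0],[0,0.3,-1.2,0,0,0,0],[0,0.3,-1.2,0,0,0,0],[0,0.3,-1.2,0,0,0,0]]]' 20
python3 d.py 540 55.5 27 81.3
```

```text
clock: 16.87
tool_pos: [532.5, 53.1, 26.2]
ee_rot: [[0.989, -0.018, 0.15], [-0.15, 0.001, 0.989], [-0.018, -1.0, -0.002]]
wrist_force: [-24.4, -0.0, 13.9]
finger_gap: -0.006
clock 16.87 pos [532.5  53.1  26.2] yaw 81.37 F [-24.4  -0.   13.9] gap -0.006
shift [ 7.  -1.   3.5] turn [ 0.002  0.001 -0.018]
```

```bash

python3 -m creep '[[[0,0.7,-0.4,0,0,0,0],[0,1.2,-0.8,0,0,0,0],[0,1.2,-0.8,0,0,0,0],[0,1.2,-0.8,0,0,0,0],[0,1.2,-0.8,0,0,0,0]]]' 20
python3 - <<'E'
from h import *
for n in("scene","top"):
    cv2.imwrite(f"pics/{n}10.png",manip.read_camera(n)["frame"][:,:,::-1])
s=manip.sense(); print(s['clock'],s['wrist_force'],s['tool_pos'])
a=cv2.imread("pics/top10.png")[150:205,262:348]; cv2.imwrite("pics/z10.png",cv2.resize(a,None,fx=9,fy=9,interpolation=2))
cv2.imwrite("pics/z10b.png",cv2.imread("pics/scene10.png"))
E
python3 lines.py 10|grep peak|head -8
```

```text
clock: 17.28
tool_pos: [532.7, 52.9, 26.2]
ee_rot: [[0.988, -0.021, 0.15], [-0.15, 0.001, 0.989], [-0.021, -1.0, -0.002]]
wrist_force: [-25.3, -0.8, 11.3]
finger_gap: -0.003
17.3833 [-23.96172872  -1.56927173  11.77035143] [532.66717253  52.92531897  26.1923816 ]
  peak -13.2  148
  peak 1.4  97
  peak 22.5  186
  peak 33.1  184
  peak 48.2  108
  peak 64.3  111
  peak 79.6  148
  peak -17.8  103
```

View pics/z10.png

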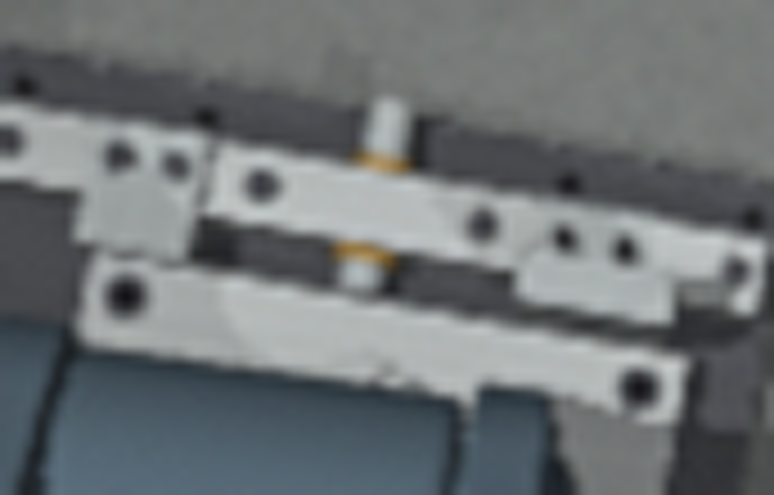

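View pics/z10b.png

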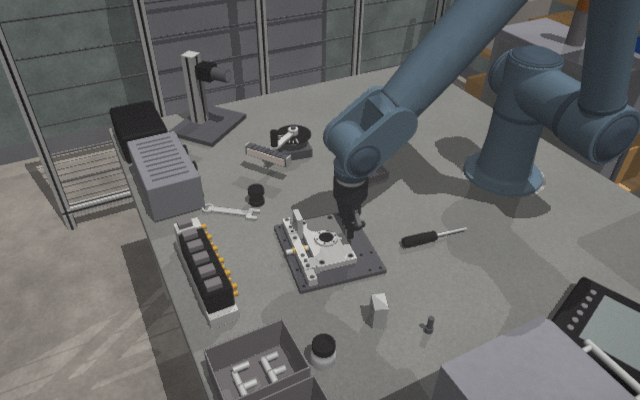

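The right end of the plate and block moved another ~0.6 px towards the rail. I'll re-measure.

```bash
python3 - <<'E'
from m import *
T=lambda x,y:uz(x,y,9,262,150)
# automatic edge: for each image column, row of dark->bright below rail, from both pictures
for k in("9","10"):
    g=cv2.cvtColor(cv2.imread(f"pics/top{k}.png"),cv2.COLOR_BGR2GRAY).astype(float)
    for name,z,xs,y0 in [("plate",28,[285,290,296,306,312,318,324,330,334],None),("block",72,[322,326,330,333],None),("rail",32,[288,292,312,316],None)]:
        out=[]
        for u in xs:
            col=g[:,u]; out_p=None
            # predicted row for x_f=46 (or 60) at this column
            xf=60 if name=="rail" else 46
            ys=np.linspace(-90,75,400); q=proj('top',[[*(c+xf*X+y*Y),z] for y in ys]); r=np.interp(u,q[::-1,0] if q[0,0]>q[-1,0] else q[:,0],q[::-1,1] if q[0,0]>q[-1,0] else q[:,1])
            sg=1 if name=="plate" else -1
            rr=np.arange(r-2.5,r+2.5,.1); v=np.interp(rr,np.arange(400),col); d=np.gradient(v)*sg; d=np.clip(d,0,None)
            e=(rr*d).sum()/d.sum(); f=F('top',(u,e),z); out.append(tuple(f.round(1)))
        print(k,name,*[f"{a:.1f}@{b:.0f}" for a,b in out])
E
```

```text
9 plate 46.4@41 45.9@28 45.6@14 45.9@-10 45.1@-25 45.2@-40 45.4@-54 45.3@-69 45.0@-78
9 block 45.6@-49 45.1@-59 45.0@-68 45.4@-75
9 rail 59.5@36 60.4@26 60.1@-22 59.8@-32
10 plate 46.6@41 46.5@28 46.1@14 46.5@-10 46.2@-25 46.0@-40 46.1@-54 45.9@-68 46.6@-78
10 block 46.0@-49 46.1@-58 46.4@-68 45.9@-75
10 rail 59.5@36 60.4@26 60.2@-22 59.8@-32
```

It is now straight at 46.0–46.6 all along. I'll press somewhat harder and check that nothing moves any more.

```bash

python3 -m creep '[[[0,0.8,-0.5,0,0,0,0],[0,1.6,-1,0,0,0,0],[0,2.2,-1,0,0,0,0],[0,2.2,-1,0,0,0,0],[0,2.2,-1,0,0,0,0],[0,2.2,-1,0,0,0,0]]]' 20
python3 - <<'E'
from h import *
f=manip.read_camera("top")["frame"][:,:,::-1]; cv2.imwrite("pics/top11.png",f)
s=manip.sense(); print(s['clock'],s['wrist_force'],s['tool_pos'],s['ft_torque'])
a=cv2.cvtColor(cv2.imread("pics/top10.png"),6)[150:205,262:348].astype(np.float32);b=cv2.cvtColor(np.ascontiguousarray(f),6)[150:205,262:348].astype(np.float32)
d=abs(a-b); print(d[:, :].max(), d[10:45,20:80].mean())
for n,sl in [("right hole",np.s_[36:50,60:82]),("left hole",np.s_[24:40,8:22]),("block",np.s_[26:38,54:78])]:
    print(n,cv2.phaseCorrelate(a[sl],b[sl]))
E
sed -n 1,2p m.py >/dev/null
```

```text
clock: 17.88
tool_pos: [532.7, 52.9, 26.2]
ee_rot: [[0.988, -0.026, 0.15], [-0.15, 0.001, 0.989], [-0.026, -1.0, -0.003]]
wrist_force: [-29.0, -0.2, 12.6]
finger_gap: -0.001
17.9333 [-29.41033364  -1.89529532  12.34054993] [532.69450702  52.92427837  26.23700804] [-0.19963411  4.72355909 -0.0467557 ]
81.0 2.6047618
right hole ((0.0782075807478897, 0.34012605760391956), 1.0261618978447384)
left hole ((0.424886951794039, -0.33872679073062884), 0.7423681676387787)
block ((0.007116309092671358, 0.018968841903864053), 0.9649880099006825)
```

```bash
python3 - <<'E'
from h import *
a=cv2.imread("pics/top10.png");b=cv2.imread("pics/top11.png")
v=np.vstack([a[165:205,262:348],b[165:205,262:348],cv2.convertScaleAbs(cv2.absdiff(a,b)[165:205,262:348],alpha=2)])
cv2.imwrite("pics/v11.png",cv2.resize(v,None,fx=4.8,fy=4.8,interpolation=2))
E
```

```text
(no output)
```

View pics/v11.png

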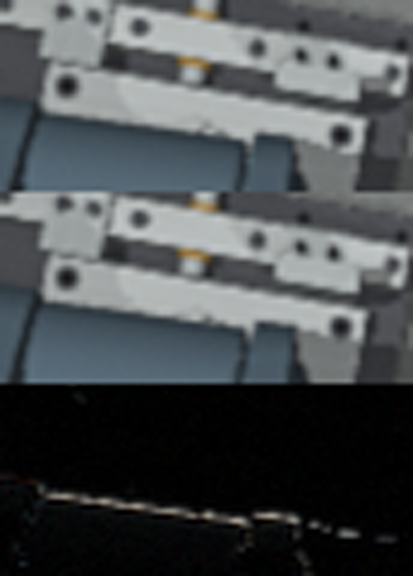

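The difference picture shows only the robot's own arm and shadow edge. Plate and block are unmoved while the push rose from 25 to 29 N. The job is done, so I'll hand it in.

```bash
python3 -c "
from bench import manip
print(manip.hand_in()); s=manip.sense(); print(s['clock'],s['wrist_force'])"
```

```text
the job is handed in; nothing more can be done
None
the job is handed in; nothing more can be done
```

All three steps were done in the order asked, and I handed the job in at about 18 s with the arm still pressing on the plate.

- **Side light:** I gripped the post, swung the arm and let go. The arm then measured about 33° in world axes, and the middle long line also measured about 33°. Different ways of measuring it (post top, post base, arm edge) ranged from 32.0° to 33.7°, so it is good to about 1°. The last picture showed it unmoved.
- **Spacer:** I lowered the thinner block into the gap at the free seat. No contact force showed until its foot reached the base, and I let go of it there. It stands upright against the rail.
- **Plate:** It is pushed flush and still held with about 29 N.
    - The first push looked flush by hand-picked points. After I eased an unwanted downward force of 25 N, the free-seat end closed up about 1 mm more.
    - The plate edge then measured 46.0 to 46.6 mm along its length, where 46 is flush.
    - Raising the push from 25 to 29 N moved neither plate nor block in the before/after pictures. A separate image-shift check showed about 0.4 px at the plate's holes; I put that down to the robot's own arm and shadow, because the difference picture showed nothing else moving.
    - About 12 N of vertical rubbing force remained at the fingertips.

I did not touch the other things on the bench; the last scene picture shows nothing out of place, though I did not measure their positions.

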